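# Put the table's condiments back in their crate and cruet board

### The arm

A 6-joint arm with a two-finger parallel gripper is mounted at the origin on the work surface; the furniture and walls round the work are solid. World frame = base frame: x ahead of the robot, y to its left, z up, the work surface at z = 0. Lengths are in m, angles in rad, forces in N, time in s.
With the tool pointing down it reaches from about 0.225 to 0.875 m from the base axis. Payload 3.4 kg.
Tool frame: the origin (TCP) lies at the very end of the fingers, on their centre line; the grasp point (between the pads) lies 19 mm behind it; z points along the fingers, y is the line along which they close (so a half turn about z gives the same grasp; the last joint's range is limited). The gripper opens to 85 mm and grips with 20 to 120 N. Pads are 22 mm wide; open, the fingers measure 114 mm over their backs; the gripper's body (76 mm by 85 mm) begins 54 mm behind the grasp point. The pads swing forward as they close: fully open they stand 13 mm farther back than shut.
Start: joints at [1.08, 0.276, 1.505, -0, 1.361, -0.121], TCP at [0.208, 0.536, 0.231] pointing down, gripper open.
Joint ranges: [-2.89, 2.89], [-0.75, 2.08], [0.22, 2.7], [-1.18, 4.32], [0.11, 2.71], [-2.7, 2.7]. Speed limits (rad/s): [2.57, 2.57, 3.14, 3.14, 3.14, 3.14].

### API

Orientations are given as a unit quaternion [w, x, y, z].
In Python, from rig import readout, vision, manip gives the robot as it stands.
- The arm moves only by the shell command python3 -m handwheel 'ROWS' [FORCE]. ROWS is JSON, a list of rows, each a list of 3 entries, a list of its own where there are three numbers: the shift along the tool's x, y, z in mm, then the turn, a rotation vector about the tool's x, y, z in units of 6 degrees (1.0 is 6 degrees), then the closure, from -1 (fully open) to 1 (shut), so that 0 is half open. A call has 1 to 20 rows; each row shifts and turns the commanded pose from where the row before left it, along the tool's axes as they then stand; what a row does not reach is not made up. A row lasts 1/8 s, in which the tool goes at most 62.5 mm and 10.7 degrees, less where a joint would pass 70% of its speed; a pose out of reach is approached as far as the arm can. A call is refused whole if a number of a shift passes 62.5 or a number of a turn 1, either way. A call with a gripper value outside its range is refused whole. The fingers move at their own pace and stop on an object; FORCE is the grip in N (left out, the last holds). Time passes only in rows, so rows that do not move let the fingers close. It gives the time, the measured TCP pose, the force, the opening and the grip force at its end, in the units of the state.
- readout.get_state(): the state, without advancing time (a new reading comes with each control period).
- vision.get_image(name): name is "scene" or "top" or "wrist"; returns the picture (420x560x3 uint8, blue, green, red); there is no depth.
- vision.camera_params(name): a dict with "intrinsics" (3x3 intrinsics, pixels), "rvec" (rotation vector, rad) and "tvec" (3), from world to camera coordinates, as OpenCV has them; the wrist camera has in their place "hand_eye" (4x4, takes a point from camera to tool coordinates, whose origin is the TCP and whose axes are the flange's). Camera axes: x right, y down, z forward; pixel columns grow to the right and rows downward; lengths in m; the calibration is good to about 2 mm. A picture is of the moment at which its call begins: read the wrist's pose just before it. camera_params takes no time and is no camera call.
- manip.sign_off(): hands the job in; it is judged then, once.
The state is a dict: "clock": time; "qpos": joint angles; "qd": joint speeds; "effort": joint torques, N m; "position": TCP position; "ee_rot": TCP orientation; "contact_force": force on the tool from outside, world axes, zero at the start; "moment": the same for the moment, N m; "width": finger opening in m; "gripper_force": force on a finger pad.
Only numpy, scipy, OpenCV 4.12 (cv2) and the standard library are available. Lean on these libraries where they do the work, as an engineer would, in place of code of your own. Each camera call takes 0.05 s, during which the arm holds its last target. There are 200 camera calls.

### The job

Put this table's five condiments away for the next guests: in the wooden bottle crate stand the thick clear sauce bottle in the wide end bay and the slim pink one in the narrow end bay (the slot between is for cards); in the low cruet board stand the wooden pepper mill in the largest well, the toothpick pot in the smallest well in the middle, and the salt shaker in the medium well at the other end. Each must end upright, standing on the bottom of its own bay or well, set down and let go rather than dropped, and nothing may be knocked over on the way. Leave the drinks can, the steel jigger and the shot glass where they stand.

Things in the scene. Friction and masses are not known exactly. Their poses are not given: they have to be found in the camera images.
- brown_sauce: The thicker of the two sauce bottles: round clear glass with blue label and tan cap, 58 mm in diameter, 207 mm tall, about 0.35 kg. Body straight up to 108 mm, then tapering; take it from above by the neck: fingers 160 mm up close on about 42 mm. Origin: centre of its underside; z up. Loose; goes into the wide bay of the crate.
- chilli_sauce: The slimmer sauce bottle: round, pink with green label and tan cap, 45 mm in diameter, 193 mm tall, about 0.29 kg. Body straight up to 99 mm, then tapering; take it from above by the neck: fingers 147 mm up close on about 34 mm. Origin: centre of its underside; z up. Loose; goes into the narrow bay of the crate.
- pepper_mill: Turned dark wooden pepper mill: foot 58 mm in diameter, slim waist 75 mm up, crown 49 mm in diameter from 100 to 140 mm up (grip it there), 163 mm tall, about 0.26 kg; nothing on it turns. Origin: centre of its underside; z up. Loose; goes into the largest well of the cruet board.
- salt_shaker: Glass salt shaker with a round grey metal top, 44 mm in diameter up to 70 mm, 90 mm tall, about 0.10 kg. Origin: centre of its underside; z up. Loose; goes into the medium well at the end of the cruet board.
- toothpicks: Green toothpick pot: straight round pot 38 mm in diameter and 49 mm tall, with fixed wooden picks standing out of it to 72 mm (take it by the pot), about 0.07 kg. Origin: centre of its underside; z up. Loose; goes into the smallest, middle well of the cruet board.
- sauce_crate: Fixed light wood bottle crate, 86 x 189 mm, bays in a row along its y; slats and dividers 58 mm high, ends 82. Origin: centre of underside; z up. Bay floors 8 mm above that. Bays, all at x = 0 and 70 mm across (x): wide bay 74 mm along y, centre y = +48.5 mm; card slot 24 mm, y = -8.5 (stays empty); narrow bay 57 mm along y, centre y = -57 mm (too narrow for the thick bottle).
- cruet_board: Fixed low light wood board, 90 x 219 x 22 mm, three round wells 16 mm deep in a row along its y. Origin: centre of underside; z up. Well floors 6 mm above that. Wells at x = 0: largest 72 mm diameter, y = +65.5 mm; smallest 50 mm, y = -7.5; medium 57 mm, y = -73. Close together: grip across the row (along x), and the tall mill, once in, crowds the small well.
- soda_can: Orange drinks can, 53 mm in diameter, 134 mm tall. Origin: centre of its underside. Loose; not a condiment, leave it where it stands.
- jigger: Steel double-cone jigger (bar measure), 44 mm in diameter at both ends, 84 mm tall. Origin: centre of its underside. Loose; leave it where it stands.
- shot_glass: Clear empty shot glass, 49 mm in diameter, 59 mm tall. Origin: centre of its underside. Loose; leave it where it stands.
Mind the look-alikes: they are no part of the job. What is shaped like the salt_shaker but turquoise is not meant.

How it is judged:
By the outcome, as a careful person would: the job done as asked, in the order asked, and still so for the second after the job is handed in, with the robot touching nothing.
It also fails if it takes over 120 s, if anything falls off the work surface, if the arm or the gripper's body presses on something with over 40 N, if the wrist force passes 120 N, or if a joint passes its speed limit or range.

## Working session

There is one attempt and no reset: what is moved stays moved. The work goes in short steps, Python scripts to look and compute and a shell command to move; the robot and the scene stay as the last step left them, time stands still between calls to the robot, and variables do not carry over. Pictures are saved under pics/ and viewed, at most 17 in all, crops included, and the job is handed in when it is done.

```bash
ls; mkdir -p pics; python3 - <<'E'
from rig import readout, vision
import cv2
s=readout.get_state(); print({k:s[k] for k in('clock','position','ee_rot','width')})
for n in('scene','top'):
    cv2.imwrite(f'pics/{n}0.png',cv2.resize(vision.get_image(n),None,fx=1.42,fy=1.42,interpolation=cv2.INTER_CUBIC))
for n in('scene','top','wrist'): print(vision.camera_params(n))
E
```

```text
pics
{'clock': 0.0, 'position': array([0.20756949, 0.53566361, 0.23044309]), 'ee_rot': array([-2.81217709e-04,  1.83843671e-01,  9.82955068e-01, -8.71370261e-04]), 'width': 0.0853573164359285}
{'intrinsics': array([[467.40732711,   0.        , 283.17486245],
       [  0.        , 467.40732711, 208.43010329],
       [  0.        ,   0.        ,   1.        ]]), 'rvec': array([ 2.18657595, -0.57884363,  0.29140731]), 'tvec': array([-0.46659151,  0.21808098,  1.00598976])}
{'intrinsics': array([[464.65982425,   0.        , 292.36760385],
       [  0.        , 464.65982425, 215.6526211 ],
       [  0.        ,   0.        ,   1.        ]]), 'rvec': array([ 2.10179005, -2.14237545,  0.21156474]), 'tvec': array([4.77064868e-04, 5.35994902e-01, 1.06613730e+00])}
{'intrinsics': array([[335.35630589,   0.        , 280.83519051],
       [  0.        , 335.35630589, 211.22471145],
       [  0.        ,   0.        ,   1.        ]]), 'hand_eye': array([[-1.12658951e-03, -9.53467991e-01, -3.01492156e-01,
         7.57639575e-02],
       [ 9.99999282e-01, -1.19729908e-03,  4.97447272e-05,
         6.50282146e-04],
       [-4.08406285e-04, -3.01491884e-01,  9.53468656e-01,
        -1.43785625e-01],
       [ 0.00000000e+00,  0.00000000e+00,  0.00000000e+00,
         1.00000000e+00]])}
```

View pics/scene0.png

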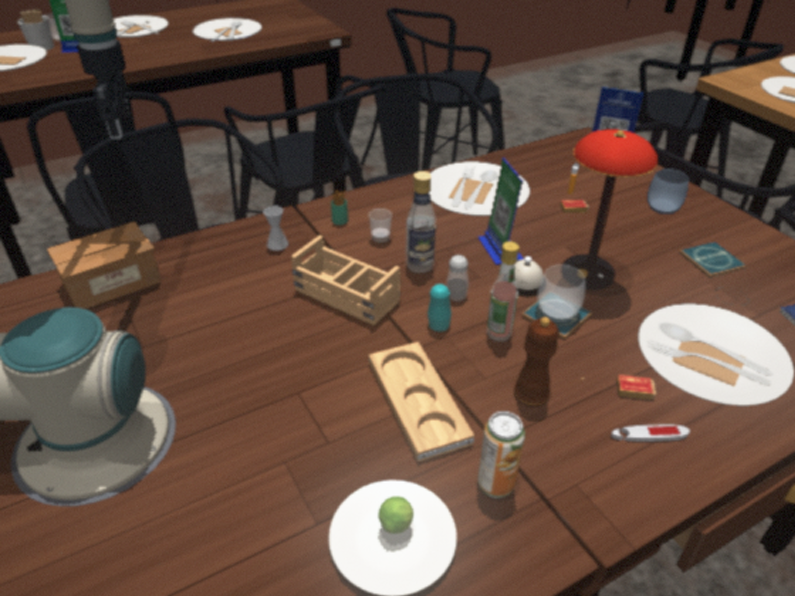

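View pics/top0.png

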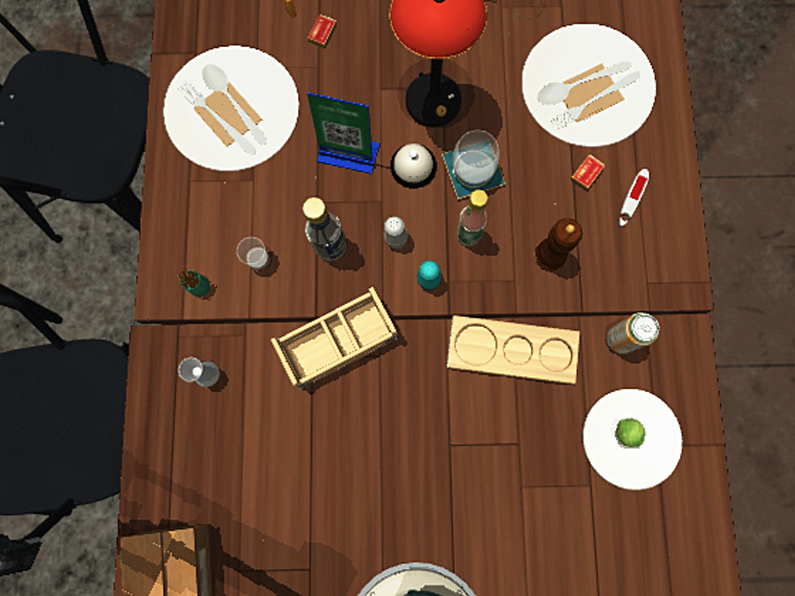

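The two views show the brown bottle at top px (315,207), the chilli bottle at (479,199), the mill at (571,229), the salt at (394,224) and the toothpicks at (190,278).
The crate is near (337,340) with its wide bay on the left. The board is near (513,350) with its large well on the left.

Look-alikes:
- **Salt:** grey-topped at (394,224), against the turquoise one at (429,270), which I reject, and the bell at (413,165).
- **Bottles:** the clear, blue-label one at (315,207) against the pink one at (479,199).
- **Toothpicks:** the green pot at (195,283) against the shot glass at (252,252) and the jigger at (195,372).
- **Mill:** (571,229) against the can at (640,330).

I'll check the choices in one enlarged crop.

```bash
cat > h.py <<'E'
import numpy as np, cv2
from scipy.spatial.transform import Rotation as R
from rig import readout, vision
def w(name,u,v,z):
    """pixel -> world point at height z (fixed cameras, or wrist at the current pose)"""
    c=vision.camera_params(name)
    d=np.linalg.solve(c['intrinsics'],[u,v,1.])
    if name=='wrist':
        s=readout.get_state(); q=s['ee_rot']; r=R.from_quat([q[1],q[2],q[3],q[0]]).as_matrix()
        H=c['hand_eye']; o=r@H[:3,3]+s['position']; d=r@H[:3,:3]@d
    else:
        r=cv2.Rodrigues(c['rvec'])[0]; o=-r.T@c['tvec']; d=r.T@d
    return o+d*(z-o[2])/d[2]
def crop(name,x0,y0,x1,y1,f,out):
    im=vision.get_image(name)[y0:y1,x0:x1]
    cv2.imwrite('pics/'+out,cv2.resize(im,None,fx=f,fy=f,interpolation=cv2.INTER_CUBIC))
def go(x,y,z,yaw=None):
    """print shift in tool axes (mm) to world goal, turn in units of 6 deg so tool y lies at yaw deg (mod 180)"""
    s=readout.get_state(); q=s['ee_rot']; r=R.from_quat([q[1],q[2],q[3],q[0]]).as_matrix()
    print('shift',np.round(r.T@(np.array([x,y,z])-s['position'])*1e3,1),'tilt axis z',np.round(r[:,2],3))
    yw=np.degrees(np.arctan2(r[1,1],r[0,1])); print('yaw now',round(yw,1),'q6',round(s['qpos'][5],2))
    if yaw is not None:
        d=(yaw-yw+90)%180-90; print('turn about tool z units',round(-d/6,2))
E
python3 -c "
from h import *
crop('top',115,125,435,285,2.5,'crop1.png')"
```

```text
(no output)
```

View pics/crop1.png

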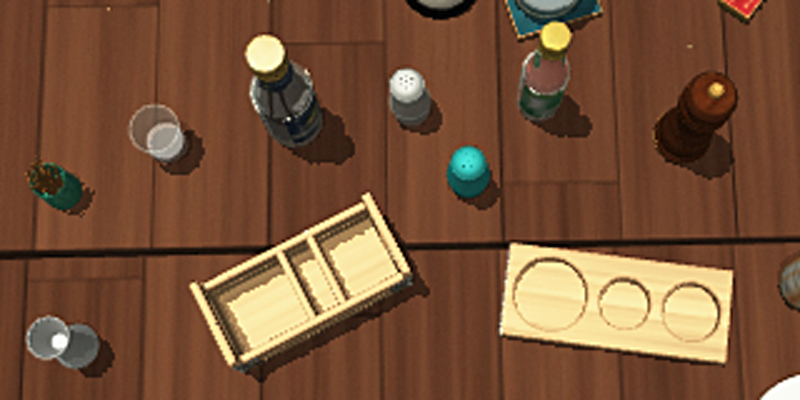

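The crop confirms the choices. The grey-topped salt is at crop (407,84) and the turquoise decoy at (469,165). The crate's wide bay is its left bay, and the board's large well is at its left end.

```bash
cat > loc.py <<'E'
from h import *
def c(u,v,z): return w('top',115+(u+.5)/2.5-.5,125+(v+.5)/2.5-.5,z)
for n,u,v,z in [('brown',267,54,.207),('chilli',556,39,.193),('mill',717,89,.163),('salt',407,84,.088),('picks',46,178,.07),('pot',68,196,0.002),
  ('turq',469,160,.085),('shot',155,131,.059),('jig',48,337,.084)]: print(n,np.round(c(u,v,z)[:2],4))
P=np.array([c(*p,.082)[:2] for p in [(194,286),(234,365),(368,197),(409,280)]])
o=P.mean(0); yv=(P[0]+P[1]-P[2]-P[3]); yv/=np.linalg.norm(yv)
print('crate',o,np.degrees(np.arctan2(yv[1],yv[0])),'len',np.linalg.norm((P[0]+P[1]-P[2]-P[3])/2)); 
for y in(.0485,-.057): print(o+yv*y)
W=np.array([c(*p,.022)[:2] for p in [(550,294),(625,304),(691,312)]])
C=np.array([c(*p,.022)[:2] for p in [(511,243),(500,334),(733,269),(725,362)]])
print(W, np.linalg.norm(W[0]-W[2]))
o=C.mean(0); yv=(C[0]+C[1]-C[2]-C[3]);yv/=np.linalg.norm(yv);print('board',o,np.degrees(np.arctan2(yv[1],yv[0])))
for y in(.0655,-.0075,-.073): print(o+yv*y)
E
python3 loc.py
```

```text
brown [0.6587 0.1392]
chilli [ 0.6728 -0.1089]
mill [ 0.6346 -0.2533]
salt [0.6689 0.0232]
picks [0.5875 0.369 ]
pot [0.5852 0.3693]
turq [ 0.5938 -0.0342]
shot [0.6352 0.2693]
jig [0.4341 0.3555]
crate [0.48147418 0.123476  ] 115.92715666506214 len 0.17944206712602592
[0.46026861 0.16709451]
[0.50639618 0.07221301]
[[ 0.47344673 -0.11220597]
 [ 0.46221737 -0.18511225]
 [ 0.45314564 -0.24914328]] 0.13843395629971914
board [ 0.46470185 -0.17747834] 81.96122649489669
[ 0.47386158 -0.11262196]
[ 0.46365302 -0.18490464]
[ 0.45449329 -0.24976101]
```

```bash
python3 -c "
from h import *
go(.6587,.1392,.27,26); print(readout.get_state()['qpos'])"
```

```text
shift [-563.9 -206.8  -39.2] tilt axis z [-0.001 -0.001 -1.   ]
yaw now 68.8 q6 -0.12
turn about tool z units 7.14
[ 1.07998946e+00  2.76484117e-01  1.50580916e+00  5.86859502e-06
  1.36069134e+00 -1.20991995e-01]
```

```bash
python3 -m handwheel '[[[0,0,-39],[0,0,0],-1],[[-47,-17.2,0],[0,0,0],-1],[[-47,-17.2,0],[0,0,0],-1],[[-47,-17.2,0],[0,0,0],-1],[[-47,-17.2,0],[0,0,0],-1],[[-47,-17.2,0],[0,0,0],-1],[[-47,-17.2,0],[0,0,0],-1],[[-47,-17.2,0],[0,0,0],-1],[[-47,-17.2,0],[0,0,0],-1],[[-47,-17.2,0],[0,0,0],-1],[[-47,-17.2,0],[0,0,0],-1],[[-47,-17.2,0],[0,0,0],-1],[[-47,-17.2,0],[0,0,0],-1],[[0,0,0],[0,0,1],-1],[[0,0,0],[0,0,1],-1],[[0,0,0],[0,0,1],-1],[[0,0,0],[0,0,1],-1],[[0,0,0],[0,0,1],-1],[[0,0,0],[0,0,1],-1],[[0,0,0],[0,0,1],-1]]' 40
python3 - <<'E'
from h import *
go(.6587,.1392,.141,26)
crop('wrist',0,0,560,420,1.4,'w1.png')
E
```

```text
clock: 2.65
position: [0.6589, 0.1398, 0.2697]
ee_rot: [-0.0, 0.525, 0.851, -0.0]
contact_force: [0.8, -0.2, 0.2]
width: 0.0856
gripper_force: 0.0
shift [ -0.5  -0.3 128.7] tilt axis z [-0.001 -0.    -1.   ]
yaw now 26.6 q6 -0.36
turn about tool z units 0.1
```

View pics/w1.png

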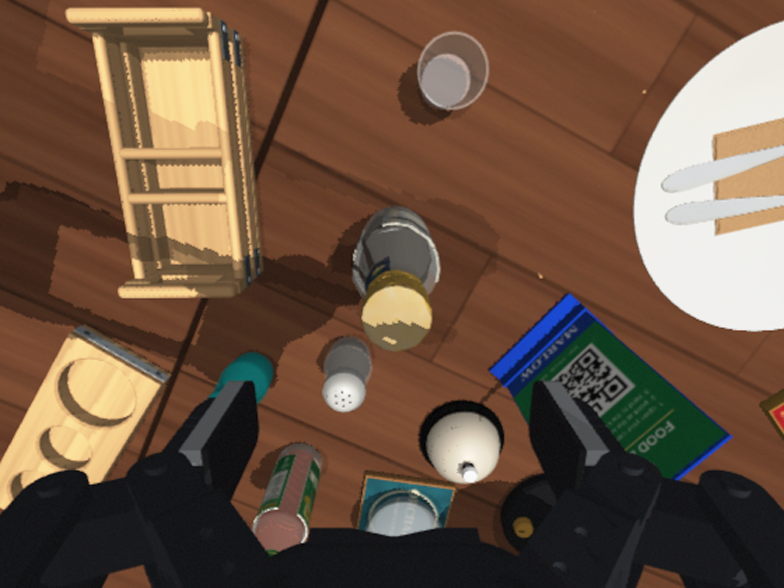

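The wrist view shows the brown cap midway between the fingers at (397,318), the salt top at (343,391) and the large well at (97,392).

```bash
python3 - <<'E'
from h import *
for n,u,v,z in [('brown',397,318,.207),('salt',344,390,.088),('well',97,392,.022),('midwell',66,445,.022),('crEnd',(67+206)/2,16,.082),('crEnd2',(120+238)/2,293,.082)]: print(n,w('wrist',u/1.4,v/1.4,z)[:2].round(4))
E
```

```text
brown [0.6615 0.1416]
salt [0.6717 0.0312]
well [ 0.4749 -0.1096]
midwell [ 0.4638 -0.1797]
crEnd [0.4478 0.2077]
crEnd2 [0.5298 0.0466]
```

```bash
python3 -m handwheel '[[[0,0,43],[0,0,0],-1],[[0,0,43],[0,0,0],-1],[[0,0,42],[0,0,0],-1],[[0,0,0],[0,0,0],0.2],[[0,0,0],[0,0,0],1],[[0,0,0],[0,0,0],1],[[0,0,0],[0,0,0],1],[[0,0,0],[0,0,0],1]]' 40
python3 -c "
from h import *
crop('scene',195,160,345,330,3.5,'s1.png')"
```

```text
clock: 3.7
position: [0.6606, 0.1401, 0.1448]
ee_rot: [0.002, 0.524, 0.852, 0.002]
contact_force: [-0.0, 0.1, 7.0]
width: 0.0426
gripper_force: 41.0
```

View pics/s1.png

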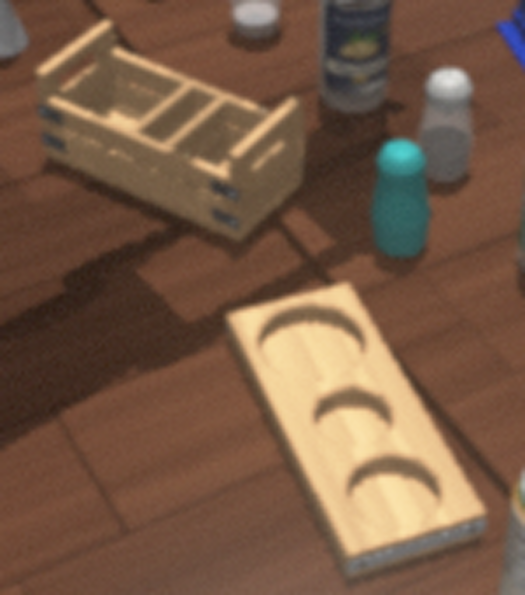

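Brown is gripped (42.6 mm, 41 N). In the scene crop the crate end rails run (40,72)-(108,25) and (234,155)-(297,98). The board corners are (228,316), (352,284), (484,518) and (346,560).

```bash
python3 - <<'E'
from h import *
def c(u,v,z): return w('scene',195+(u+.5)/3.5-.5,160+(v+.5)/3.5-.5,z)[:2]
P=[c(*p,.082) for p in [(42,73),(110,26),(234,157),(297,100)]]; print(np.mean(P,0),P)
P=[c(*p,.022) for p in [(228,316),(352,284),(484,518),(346,560)]]; print(np.mean(P,0),P)
print('salt',c(448,78,.088),c(445,170,.0))
go(.4603,.1671,.29)
E
```

```text
[0.48691186 0.12550136] [array([0.4111128 , 0.18892705]), array([0.4829718 , 0.22257801]), array([0.49020953, 0.02629492]), array([0.56335333, 0.06420546])]
[ 0.46573184 -0.17593139] [array([ 0.43860887, -0.06007794]), array([ 0.52973732, -0.07406903]), array([ 0.49169754, -0.29189235]), array([ 0.40288362, -0.27768625])]
salt [0.67262085 0.02601298] [0.67477303 0.02358164]
shift [ 114.3 -165.9 -146.1] tilt axis z [ 0.005  0.001 -1.   ]
yaw now 26.8 q6 -0.36
```

```bash
python3 -m handwheel '[[[0,0,-15],[0,0,0],1],[[0,0,-40],[0,0,0],1],[[0,0,-50],[0,0,0],1],[[28,-41,0],[0,0,0],1],[[28,-41,0],[0,0,0],1],[[28,-41,0],[0,0,0],1],[[28,-41,0],[0,0,0],1],[[0,0,0],[0,0,0],1],[[0,0,0],[0,0,0],1]]' 40
python3 - <<'E'
from h import *
go(.4647,.1691,.153,26)
crop('wrist',0,0,560,420,1.4,'w2.png')
E
```

```text
clock: 4.88
position: [0.4627, 0.1657, 0.248]
ee_rot: [0.001, 0.524, 0.852, 0.0]
contact_force: [1.0, 0.6, -3.6]
width: 0.0424
gripper_force: 41.4
shift [ 2.2  3.2 95. ] tilt axis z [ 0.002 -0.    -1.   ]
yaw now 26.8 q6 -0.27
turn about tool z units 0.14
```

View pics/w2.png

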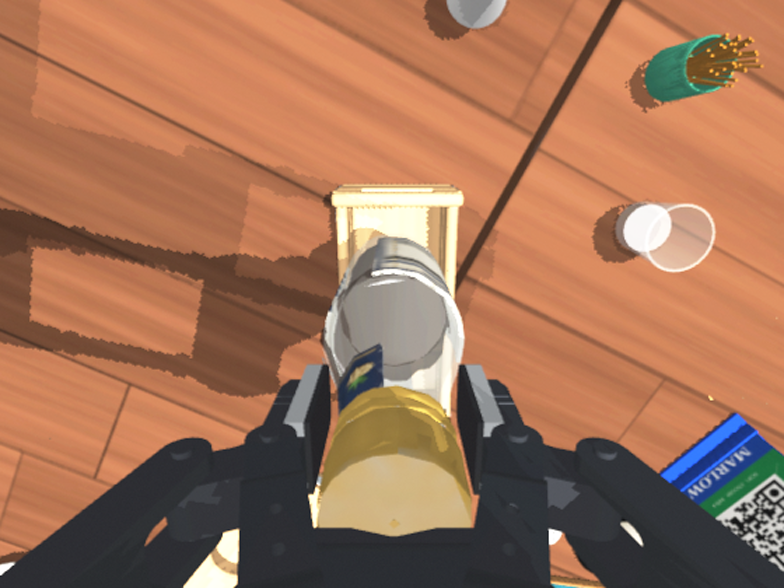

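The end rail is centred at (397,196) and the bottle is centred at column 394, so the bottle needs about +3 mm in tool y. I'll check the rail for the x correction.

```bash
python3 - <<'E'
from h import *
p=w('wrist',397.5/1.4,194/1.4,.082)[:2]; yv=np.array([-.4384,.8988]); b=p-yv*.042; print(p,b); go(b[0],b[1],.153)
for n,u,v,z in [('pot',(647+760)/2,60,.05)]: pass
print('shot',w('wrist',646/1.4,228/1.4,.003),'potbase',w('wrist',662/1.4,76/1.4,.01),'potrim',w('wrist',710/1.4,62/1.4,.049))
E
```

```text
[0.4457051  0.21034999] [0.4641179  0.17260039]
shift [ 5.7  3.8 94.8] tilt axis z [ 0.002 -0.    -1.   ]
yaw now 26.8 q6 -0.27
shot [0.64678607 0.27230433 0.003     ] potbase [0.58603974 0.3698714  0.01      ] potrim [0.59332781 0.37727204 0.049     ]
```

```bash
python3 -m handwheel '[[[4,3.5,0],[0,0,0],1],[[0,0,25],[0,0,0],1],[[0,0,25],[0,0,0],1],[[0,0,25],[0,0,0],1],[[0,0,10],[0,0,0],1],[[0,0,0],[0,0,0],1]]' 40
python3 -m handwheel '[[[0,0,3],[0,0,0],1],[[0,0,3],[0,0,0],1],[[0,0,0],[0,0,0],1]]' 40
```

```text
clock: 5.68
position: [0.4638, 0.171, 0.1618]
ee_rot: [-0.001, 0.524, 0.852, -0.0]
contact_force: [-0.4, 0.3, -2.8]
width: 0.0426
gripper_force: 41.5
clock: 6.05
position: [0.4636, 0.171, 0.1565]
ee_rot: [0.0, 0.524, 0.852, 0.0]
contact_force: [0.2, -0.4, -2.9]
width: 0.0421
gripper_force: 41.5
```

```bash
python3 -m handwheel '[[[0,0,1.5],[0,0,0],1],[[0,0,1.5],[0,0,0],1],[[0,0,0],[0,0,0],1]]' 40
python3 -m handwheel '[[[0,0,1],[0,0,0],1],[[0,0,0],[0,0,0],1]]' 40
```

```text
clock: 6.42
position: [0.4634, 0.171, 0.1532]
ee_rot: [-0.0, 0.524, 0.852, -0.0]
contact_force: [-0.2, 0.7, -3.5]
width: 0.0424
gripper_force: 41.5
clock: 6.68
position: [0.4637, 0.1711, 0.1529]
ee_rot: [0.0, 0.524, 0.852, 0.0]
contact_force: [-1.0, -0.7, 1.1]
width: 0.0421
gripper_force: 42.2
```

Contact: the force went from −3.5 to +1.1 N. Releasing and rising.

```bash
python3 -m handwheel '[[[0,0,0],[0,0,0],0],[[0,0,0],[0,0,0],-1],[[0,0,0],[0,0,0],-1],[[0,0,0],[0,0,0],-1],[[0,0,-30],[0,0,0],-1],[[0,0,-45],[0,0,0],-1],[[0,0,-45],[0,0,0],-1],[[0,0,0],[0,0,0],-1]]' 40
python3 -c "
from h import *
go(.6728,-.1089,.26,26)"
```

```text
clock: 7.68
position: [0.4658, 0.1715, 0.2761]
ee_rot: [0.003, 0.524, 0.852, 0.003]
contact_force: [0.3, -0.3, -0.1]
width: 0.0853
gripper_force: 0.0
shift [-343.6   58.    17.3] tilt axis z [ 0.008  0.002 -1.   ]
yaw now 26.8 q6 -0.26
turn about tool z units 0.14
```

```bash
python3 -m handwheel '[[[-49,8.3,0],[0,0,0],-1],[[-49,8.3,0],[0,0,0],-1],[[-49,8.3,0],[0,0,0],-1],[[-49,8.3,0],[0,0,0],-1],[[-49,8.3,0],[0,0,0],-1],[[-49,8.3,0],[0,0,0],-1],[[-49,8.3,10],[0,0,0],-1],[[0,0,0],[0,0,0],-1],[[0,0,0],[0,0,0],-1]]' 40
python3 - <<'E'
from h import *
go(.6728,-.1089,.128,26)
crop('wrist',0,0,560,420,1.4,'w3.png')
E
```

```text
clock: 8.8
position: [0.6694, -0.1085, 0.2608]
ee_rot: [-0.002, 0.524, 0.852, -0.0]
contact_force: [0.3, 0.4, -0.7]
width: 0.0851
gripper_force: 0.0
shift [ -2.2   3.1 132.8] tilt axis z [-0.003  0.002 -1.   ]
yaw now 26.8 q6 -0.73
turn about tool z units 0.13
```

View pics/w3.png

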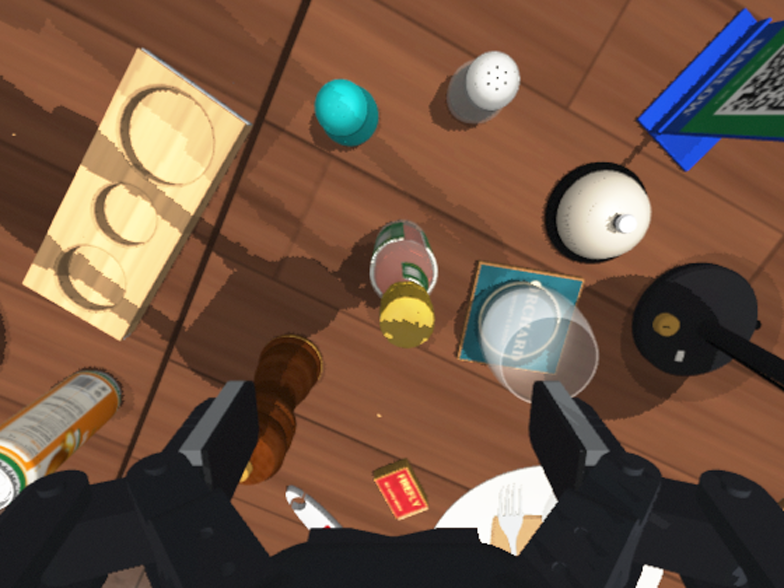

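The chilli cap is at (405,323). The drinking glass at (535,345) is lower than the fingers will go. The wells are at (166,138), (126,213) and (91,277), and the salt top is at (496,78).

```bash
python3 - <<'E'
from h import *
for n,u,v,z in [('chilli',405,323,.193),('salt',497,78,.09),('w1',167,138,.022),('w2',126,214,.022),('w3',92,278,.022),('millfoot',292,362,.004),('turq',341,108,.085)]: print(n,w('wrist',u/1.4,v/1.4,z)[:2].round(4))
p=w('wrist',405/1.4,323/1.4,.193); go(p[0],p[1],.128)
E
```

```text
chilli [ 0.6776 -0.1087]
salt [0.6745 0.0262]
w1 [ 0.4762 -0.1115]
w2 [ 0.4653 -0.1826]
w3 [ 0.4557 -0.2477]
millfoot [ 0.6375 -0.2529]
turq [ 0.5955 -0.0325]
shift [ -4.5   7.1 133.6] tilt axis z [-0.002  0.001 -1.   ]
yaw now 26.8 q6 -0.73
```

```bash
python3 -m handwheel '[[[-3.3,5,0],[0,0,0],-1],[[0,0,44],[0,0,0],-1],[[0,0,44],[0,0,0],-1],[[0,0,42],[0,0,0],-1],[[0,0,0],[0,0,0],0],[[0,0,0],[0,0,0],1],[[0,0,0],[0,0,0],1],[[0,0,0],[0,0,0],1],[[0,0,0],[0,0,0],1]]' 40
python3 -c "
from h import *
go(.511,.0743,.25,26)"
```

```text
clock: 9.98
position: [0.6775, -0.11, 0.1355]
ee_rot: [0.002, 0.524, 0.852, 0.001]
contact_force: [-1.7, -0.0, 6.5]
width: 0.0323
gripper_force: 39.6
shift [ 239.2  -65.  -115.6] tilt axis z [ 0.005 -0.001 -1.   ]
yaw now 26.8 q6 -0.73
turn about tool z units 0.14
```

```bash
python3 -m handwheel '[[[0,0,-15],[0,0,0],1],[[0,0,-40],[0,0,0],1],[[0,0,-50],[0,0,0],1],[[0,0,-25],[0,0,0],1],[[40,-11,0],[0,0,0],1],[[40,-11,0],[0,0,0],1],[[40,-11,0],[0,0,0],1],[[40,-11,0],[0,0,0],1],[[40,-11,0],[0,0,0],1],[[40,-11,0],[0,0,0],1],[[0,0,25],[0,0,0],1],[[0,0,0],[0,0,0],1],[[0,0,0],[0,0,0],1]]' 40
python3 - <<'E'
from h import *
go(.510,.0755,.1435,26)
crop('wrist',0,0,560,420,1.4,'w4.png')
E
```

```text
clock: 11.6
position: [0.5096, 0.0745, 0.2382]
ee_rot: [0.001, 0.524, 0.852, 0.0]
contact_force: [0.9, -0.0, -2.1]
width: 0.0325
gripper_force: 40.0
shift [ 0.8  0.7 94.7] tilt axis z [ 0.001 -0.    -1.   ]
yaw now 26.8 q6 -0.46
turn about tool z units 0.13
```

View pics/w4.png

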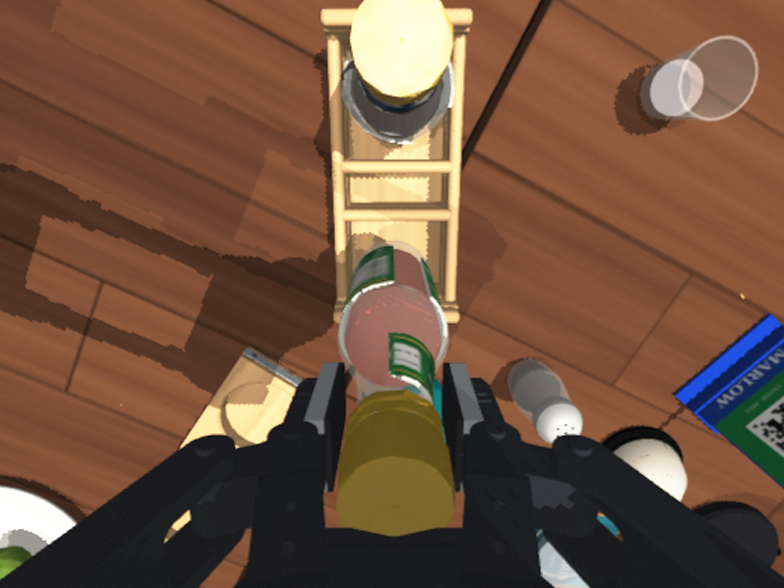

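Brown stands upright in the wide bay at (400,90). The divider beside the narrow bay is at (398,214) and the near end rail at (397,312).

```bash
python3 - <<'E'
from h import *
yv=np.array([-.4384,.8988])
a=w('wrist',398/1.4,214/1.4,.058)[:2]-yv*.0325; b=w('wrist',397.5/1.4,312/1.4,.082)[:2]+yv*.033
print(a,b); m=(a+b)/2; go(m[0],m[1],.1435); print('salt',w('wrist',561/1.4,420/1.4,.089))
E
```

```text
[0.51383609 0.07686507] [0.51296347 0.07944581]
shift [ 1.8  4.7 94.9] tilt axis z [ 0.002  0.    -1.   ]
yaw now 26.8 q6 -0.46
salt [0.6677797  0.03137186 0.089     ]
```

```bash
python3 -m handwheel '[[[1.5,3.5,0],[0,0,0],1],[[0,0,25],[0,0,0],1],[[0,0,25],[0,0,0],1],[[0,0,25],[0,0,0],1],[[0,0,12],[0,0,0],1],[[0,0,3],[0,0,0],1],[[0,0,1.5],[0,0,0],1],[[0,0,0],[0,0,0],1]]' 40
python3 -m handwheel '[[[0,0,1.5],[0,0,0],1],[[0,0,1],[0,0,0],1],[[0,0,0],[0,0,0],1]]' 40
```

```text
clock: 12.65
position: [0.512, 0.0777, 0.1466]
ee_rot: [0.001, 0.524, 0.852, 0.0]
contact_force: [-0.1, -0.4, -1.8]
width: 0.0323
gripper_force: 40.0
clock: 13.02
position: [0.5115, 0.0778, 0.1436]
ee_rot: [0.0, 0.524, 0.852, 0.0]
contact_force: [-0.3, 0.4, -0.3]
width: 0.0324
gripper_force: 40.3
```

```bash
python3 -m handwheel '[[[0,0,1],[0,0,0],1],[[0,0,0],[0,0,0],1],[[0,0,0],[0,0,0],0],[[0,0,0],[0,0,0],-1],[[0,0,0],[0,0,0],-1],[[0,0,0],[0,0,0],-1],[[0,0,-30],[0,0,0],-1],[[0,0,-50],[0,0,0],-1],[[0,0,-50],[0,0,0],-1],[[0,0,0],[0,0,0],-1],[[0,0,0],[0,0,0],-1]]' 40
python3 -c "
from h import *
go(.587,.370,.2,-8); print(readout.get_state()['qpos'])"
```

```text
clock: 14.4
position: [0.5108, 0.0777, 0.2717]
ee_rot: [-0.0, 0.524, 0.852, -0.0]
contact_force: [0.2, -0.3, -0.0]
width: 0.0853
gripper_force: 0.0
shift [226.5 199.9  71.6] tilt axis z [-0.001  0.    -1.   ]
yaw now 26.8 q6 -0.45
turn about tool z units 5.8
[ 1.61838087e-02  1.67071365e-01  1.55104149e+00  9.29164388e-05
  1.42444675e+00 -4.51754550e-01]
```

```bash
python3 -m handwheel '[[[37.7,33.3,0],[0,0,0],-1],[[37.7,33.3,0],[0,0,0],-1],[[37.7,33.3,0],[0,0,0],-1],[[37.7,33.3,0],[0,0,0],-1],[[37.7,33.3,0],[0,0,0],-1],[[37.7,33.3,0],[0,0,0],-1],[[0,0,10],[0,0,1],-1],[[0,0,15],[0,0,1],-1],[[0,0,15],[0,0,1],-1],[[0,0,15],[0,0,1],-1],[[0,0,15],[0,0,1],-1],[[0,0,0],[0,0,0.8],-1],[[0,0,0],[0,0,0],-1],[[0,0,0],[0,0,0],-1]]' 30
python3 - <<'E'
from h import *
go(.587,.370,.018,-8)
crop('wrist',0,0,560,420,1.4,'w5.png')
E
```

```text
clock: 16.15
position: [0.5873, 0.3695, 0.2012]
ee_rot: [-0.0, 0.754, 0.657, -0.001]
contact_force: [-0.4, -0.5, -0.0]
width: 0.0851
gripper_force: 0.0
shift [ 6.000e-01 -1.000e-01  1.832e+02] tilt axis z [-0.002 -0.001 -1.   ]
yaw now -7.9 q6 0.6
turn about tool z units 0.01
```

View pics/w5.png

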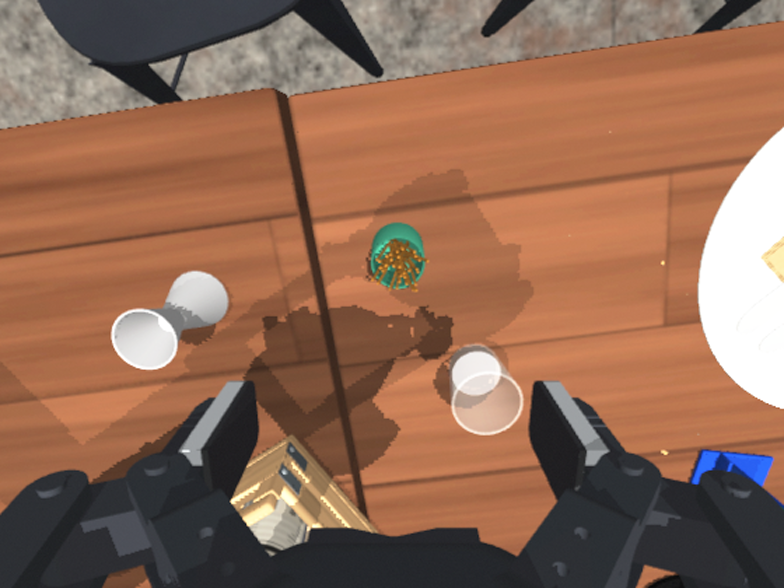

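```bash
python3 - <<'E'
from h import *
p=w('wrist',398/1.4,264/1.4,.049); print(p); go(p[0],p[1],.018)
E
```

```text
[0.59254141 0.3742933  0.049     ]
shift [  5.4   4.6 183.7] tilt axis z [-0.001 -0.    -1.   ]
yaw now -7.9 q6 0.6
```

```bash
python3 -m handwheel '[[[3.5,3.5,0],[0,0,0],-1],[[0,0,50],[0,0,0],-1],[[0,0,50],[0,0,0],-1],[[0,0,50],[0,0,0],-1],[[0,0,32],[0,0,0],-1],[[0,0,0],[0,0,0],0],[[0,0,0],[0,0,0],1],[[0,0,0],[0,0,0],1],[[0,0,0],[0,0,0],1],[[0,0,0],[0,0,0],1]]' 30
python3 -c "
from h import *
go(.4648,-.1838,.15,-8)"
```

```text
clock: 17.45
position: [0.5933, 0.3736, 0.0229]
ee_rot: [0.001, 0.755, 0.656, 0.002]
contact_force: [0.3, 1.4, 6.3]
width: 0.0343
gripper_force: 31.0
shift [-569.4  -49.2 -129. ] tilt axis z [ 0.004  0.002 -1.   ]
yaw now -8.0 q6 0.6
turn about tool z units 0.0
```

Width is 34 mm against the 38 mm pot, so I'll lift a little and look.

```bash
python3 -m handwheel '[[[0,0,-10],[0,0,0],1],[[0,0,-40],[0,0,0],1],[[0,0,-50],[0,0,0],1],[[0,0,-50],[0,0,0],1],[[0,0,-40],[0,0,0],1],[[0,0,-30],[0,0,0],1],[[0,0,0],[0,0,0],1],[[0,0,0],[0,0,0],1]]' 30
python3 -c "
from h import *
crop('wrist',150,150,410,420,2.2,'w6.png')"
```

```text
clock: 18.45
position: [0.5907, 0.3723, 0.2389]
ee_rot: [-0.0, 0.755, 0.656, -0.001]
contact_force: [-0.1, 0.4, -1.1]
width: 0.0344
gripper_force: 30.2
```

View pics/w6.png

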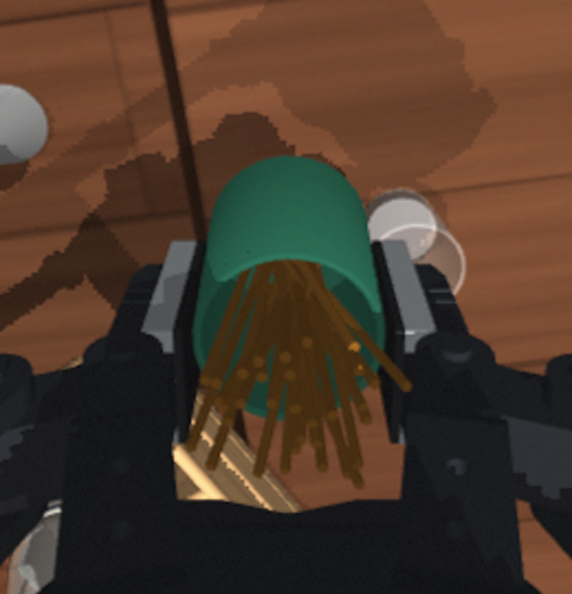

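```bash
python3 - <<'E'
from h import *
s=readout.get_state()['position']
for n,u,v,z in [('rim',290,337,.265),('rimfar',290,257,.265),('rimnear',290,418,.265),('botfar',290,156,.216)]:
    print(n,(w('wrist',150+u/2.2,150+v/2.2,z)-s).round(4))
c=vision.camera_params('wrist')
E
```

```text
rim [0.0021 0.0017 0.0268]
rimfar [0.0043 0.0176 0.0268]
rimnear [-0.0004 -0.0158  0.0268]
botfar [ 0.0046  0.0192 -0.0222]
```

The pot is centred in the pads (2 mm off), so the grip is good. Carrying it high over the bottles to the middle well.

```bash
python3 -c "
from h import *
go(.4645,-.184,.15,-8)"
```

```text
shift [-568.1  -47.3   89.5] tilt axis z [-0.003 -0.002 -1.   ]
yaw now -8.0 q6 0.6
turn about tool z units 0.0
```

```bash
python3 -m handwheel '[[[0,0,-50],[0,0,0],1],[[-28,-2.3,0],[0,0,0],1],[[-45,-3.75,0],[0,0,0],1],[[-45,-3.75,0],[0,0,0],1],[[-45,-3.75,0],[0,0,0],1],[[-45,-3.75,0],[0,0,0],1],[[-45,-3.75,0],[0,0,0],1],[[-45,-3.75,0],[0,0,0],1],[[-45,-3.75,0],[0,0,0],1],[[-45,-3.75,0],[0,0,0],1],[[-45,-3.75,0],[0,0,0],1],[[-45,-3.75,0],[0,0,0],1],[[-45,-3.75,0],[0,0,0],1],[[-45,-3.75,0],[0,0,0],1],[[0,0,50],[0,0,0],1],[[0,0,50],[0,0,0],1],[[0,0,40],[0,0,0],1],[[0,0,0],[0,0,0],1],[[0,0,0],[0,0,0],1]]' 30
python3 - <<'E'
from h import *
go(.4645,-.184,.0285,-8)
crop('wrist',0,0,560,420,1.4,'w7.png')
E
```

```text
clock: 20.88
position: [0.4664, -0.1835, 0.1509]
ee_rot: [0.0, 0.755, 0.656, 0.0]
contact_force: [-0.0, 0.1, 0.2]
width: 0.0345
gripper_force: 30.3
shift [ -0.8  -1.9 122.4] tilt axis z [ 0.001 -0.    -1.   ]
yaw now -8.0 q6 -0.37
turn about tool z units 0.0
```

View pics/w7.png

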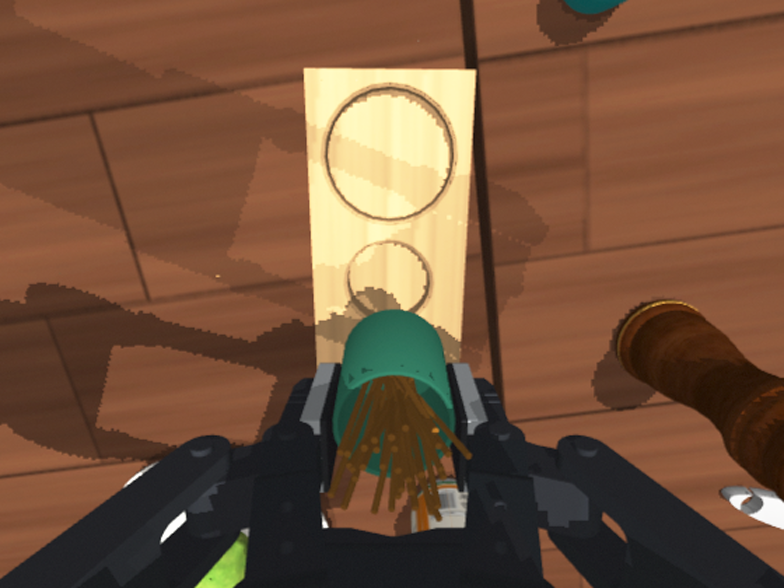

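The large well is centred at (390,152). The small well's rim starts at row 241 and spans columns 348-430, so its centre is about (389,282).

```bash
python3 - <<'E'
from h import *
yv=np.array([.139,.990])
a=w('wrist',390/1.4,151/1.4,.022)[:2]; b=w('wrist',389/1.4,282.5/1.4,.022)[:2]
print(a,b,a-.073*yv); m=(b+a-.073*yv)/2; go(m[0],m[1],.0285)
E
```

```text
[ 0.47741842 -0.10900706] [ 0.46602316 -0.18420581] [ 0.46727142 -0.18127706]
shift [  1.   -0.7 123.1] tilt axis z [ 0.002 -0.001 -1.   ]
yaw now -8.0 q6 -0.37
```

```bash
python3 -m handwheel '[[[0,-1,0],[0,0,0],1],[[0,0,40],[0,0,0],1],[[0,0,40],[0,0,0],1],[[0,0,25],[0,0,0],1],[[0,0,10],[0,0,0],1],[[0,0,2],[0,0,0],1],[[0,0,2],[0,0,0],1],[[0,0,0],[0,0,0],1]]' 30
python3 -m handwheel '[[[0,0,1.5],[0,0,0],1],[[0,0,1.5],[0,0,0],1],[[0,0,0],[0,0,0],1]]' 30
```

```text
clock: 21.92
position: [0.4655, -0.1833, 0.0321]
ee_rot: [0.001, 0.755, 0.656, 0.0]
contact_force: [0.5, 0.4, -0.4]
width: 0.0344
gripper_force: 30.3
clock: 22.3
position: [0.465, -0.1832, 0.0289]
ee_rot: [0.0, 0.755, 0.656, 0.0]
contact_force: [-1.1, -0.3, 4.8]
width: 0.0345
gripper_force: 30.8
```

Contact is at the expected floor height (0.0289 m). Releasing and heading for the salt.

```bash
python3 -m handwheel '[[[0,0,0],[0,0,0],0],[[0,0,0],[0,0,0],-1],[[0,0,0],[0,0,0],-1],[[0,0,0],[0,0,0],-1],[[0,0,-30],[0,0,0],-1],[[0,0,-50],[0,0,0],-1],[[0,0,-50],[0,0,0],-1],[[0,0,-50],[0,0,0],-1],[[0,0,0],[0,0,0],-1],[[0,0,0],[0,0,0],-1]]' 30
python3 -c "
from h import *
go(.671,.026,.2,-8)"
```

```text
clock: 23.55
position: [0.4642, -0.1827, 0.2077]
ee_rot: [-0.001, 0.755, 0.656, -0.0]
contact_force: [0.3, 0.3, -0.4]
width: 0.0853
gripper_force: 0.0
shift [235.4 175.8   7.6] tilt axis z [-0.001  0.001 -1.   ]
yaw now -8.0 q6 -0.38
turn about tool z units 0.0
```

```bash
python3 -m handwheel '[[[33.6,25.1,0],[0,0,0],-1],[[33.6,25.1,0],[0,0,0],-1],[[33.6,25.1,0],[0,0,0],-1],[[33.6,25.1,0],[0,0,0],-1],[[33.6,25.1,0],[0,0,0],-1],[[33.6,25.1,0],[0,0,0],-1],[[33.6,25.1,0],[0,0,0],-1],[[0,0,0],[0,0,0],-1],[[0,0,0],[0,0,0],-1]]' 30
python3 - <<'E'
from h import *
go(.671,.026,.033,-8)
crop('wrist',0,0,560,420,1.4,'w8.png')
E
```

```text
clock: 24.68
position: [0.6702, 0.0253, 0.2061]
ee_rot: [-0.001, 0.755, 0.656, -0.002]
contact_force: [-0.3, 0.4, 0.3]
width: 0.0854
gripper_force: 0.0
shift [  1.    1.4 173.1] tilt axis z [-0.004 -0.    -1.   ]
yaw now -8.0 q6 0.07
turn about tool z units 0.01
```

View pics/w8.png

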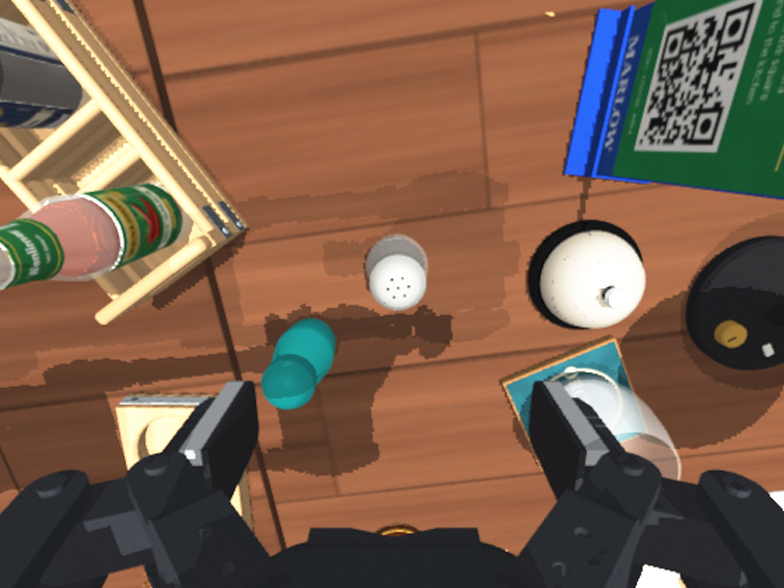

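The salt top is at (398,287). The bell at (585,275) may sit in the way of the right finger, so I'll compute the clearance.

```bash
python3 - <<'E'
from h import *
for n,u,v,z in [('salt',398,287,.09),('saltbase',397,245,.001),('bell L edge',529,275,.008),('bell dome L',541,275,.03),('bell knob',608,297,.06),('turqL',288,385,.09),('turqbase',305,340,.003),('crate corner',243,228,.02)]: print(n,w('wrist',u/1.4,v/1.4,z)[:2].round(4))
E
```

```text
salt [0.674  0.0247]
saltbase [0.6748 0.0313]
bell L edge [ 0.7703 -0.0039]
bell dome L [0.7731 0.0017]
bell knob [ 0.8069 -0.0099]
turqL [ 0.5978 -0.0285]
turqbase [ 0.5912 -0.0344]
crate corner [0.5691 0.0624]
```

```bash
python3 -m handwheel '[[[1,2.5,0],[0,0,0],-1],[[0,0,50],[0,0,0],-1],[[0,0,50],[0,0,0],-1],[[0,0,45],[0,0,0],-1],[[0,0,27],[0,0,0],-1],[[0,0,0],[0,0,0],0],[[0,0,0],[0,0,0],1],[[0,0,0],[0,0,0],1],[[0,0,0],[0,0,0],1],[[0,0,0],[0,0,0],1]]' 30
python3 -c "
from h import *
go(.4565,-.248,.15,-8)"
```

```text
clock: 25.98
position: [0.6748, 0.0259, 0.0387]
ee_rot: [0.001, 0.755, 0.656, 0.001]
contact_force: [-3.2, -0.6, 6.7]
width: 0.038
gripper_force: 29.8
shift [-301.6 -177.9 -111.8] tilt axis z [ 0.003 -0.    -1.   ]
yaw now -8.0 q6 0.07
turn about tool z units 0.0
```

```bash
python3 -m handwheel '[[[0,0,-15],[0,0,0],1],[[0,0,-40],[0,0,0],1],[[0,0,-50],[0,0,0],1],[[0,0,-50],[0,0,0],1],[[-43.1,-25.4,0],[0,0,0],1],[[-43.1,-25.4,0],[0,0,0],1],[[-43.1,-25.4,0],[0,0,0],1],[[-43.1,-25.4,0],[0,0,0],1],[[-43.1,-25.4,0],[0,0,0],1],[[-43.1,-25.4,0],[0,0,0],1],[[-43.1,-25.4,0],[0,0,0],1],[[0,0,40],[0,0,0],1],[[0,0,0],[0,0,0],1],[[0,0,0],[0,0,0],1]]' 30
python3 - <<'E'
from h import *
go(.4565,-.248,.0447,-8)
crop('wrist',0,0,560,420,1.4,'w9.png')
E
```

```text
clock: 27.72
position: [0.4571, -0.2481, 0.1526]
ee_rot: [0.001, 0.754, 0.656, 0.0]
contact_force: [0.0, -0.2, -0.9]
width: 0.0378
gripper_force: 30.1
shift [ 1.000e-01 -8.000e-01  1.079e+02] tilt axis z [ 0.002 -0.001 -1.   ]
yaw now -8.0 q6 -0.49
turn about tool z units 0.01
```

View pics/w9.png

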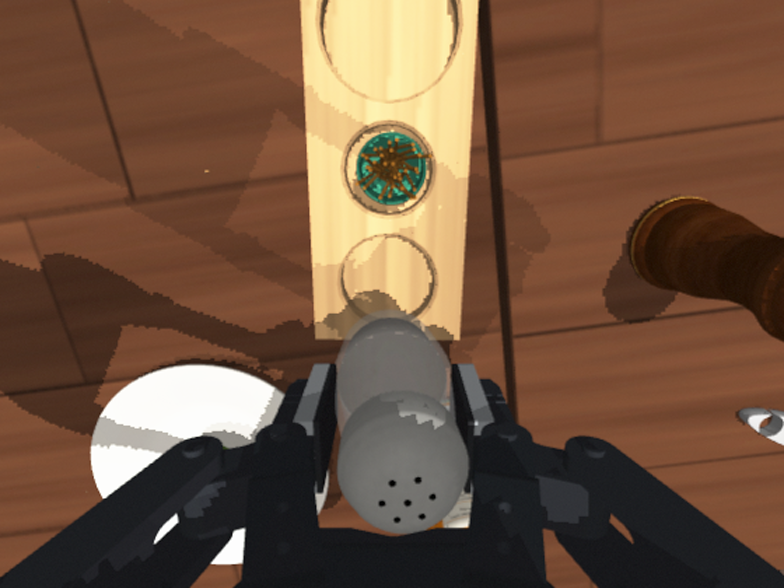

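The pot stands centred in the small well. The medium well is centred at about (389,283). I'll check the can's clearance too.

```bash
python3 - <<'E'
from h import *
yv=np.array([.139,.990])
a=w('wrist',389.5/1.4,283/1.4,.022)[:2]; b=w('wrist',389/1.4,168/1.4,.022)[:2]-.0655*yv
print(a,b); m=(a+b)/2; go(m[0],m[1],.0447); print('can',w('top',644.5/1.42-.15,326/1.42-.15,.134))
E
```

```text
[ 0.45679968 -0.24942833] [ 0.45697294 -0.24735863]
shift [ -0.2  -0.8 108.2] tilt axis z [ 0.003 -0.002 -1.   ]
yaw now -7.9 q6 -0.49
can [ 0.48202687 -0.36614529  0.134     ]
```

```bash
python3 -m handwheel '[[[0,-1,0],[0,0,0],1],[[0,0,40],[0,0,0],1],[[0,0,40],[0,0,0],1],[[0,0,17],[0,0,0],1],[[0,0,4],[0,0,0],1],[[0,0,2],[0,0,0],1],[[0,0,0],[0,0,0],1]]' 30
python3 -m handwheel '[[[0,0,1.5],[0,0,0],1],[[0,0,1.5],[0,0,0],1],[[0,0,0],[0,0,0],1]]' 30
```

```text
clock: 28.65
position: [0.4559, -0.2482, 0.0492]
ee_rot: [0.001, 0.755, 0.656, 0.0]
contact_force: [-0.4, 0.5, -1.4]
width: 0.0379
gripper_force: 30.1
clock: 29.02
position: [0.4551, -0.2478, 0.0453]
ee_rot: [-0.0, 0.755, 0.656, 0.0]
contact_force: [0.1, 0.1, -0.6]
width: 0.0378
gripper_force: 30.1
```

```bash
python3 -m handwheel '[[[0,0,1],[0,0,0],1],[[0,0,1],[0,0,0],1],[[0,0,0],[0,0,0],1]]' 30
```

```text
clock: 29.4
position: [0.4553, -0.248, 0.0446]
ee_rot: [0.0, 0.755, 0.656, 0.0]
contact_force: [-2.3, 1.5, 9.7]
width: 0.0376
gripper_force: 31.6
```

Firm contact at the expected height. Releasing and heading for the mill.

```bash
python3 -m handwheel '[[[0,0,-1],[0,0,0],1],[[0,0,0],[0,0,0],0],[[0,0,0],[0,0,0],-1],[[0,0,0],[0,0,0],-1],[[0,0,0],[0,0,0],-1],[[0,0,-30],[0,0,0],-1],[[0,0,-50],[0,0,0],-1],[[0,0,-60],[0,0,0],-1],[[0,0,-60],[0,0,0],-1],[[0,0,0],[0,0,0],-1],[[0,0,0],[0,0,0],-1]]' 30
python3 -c "
from h import *
go(.636,-.253,.245,-8)"
```

```text
clock: 30.78
position: [0.4547, -0.2475, 0.2438]
ee_rot: [-0.0, 0.755, 0.656, -0.0]
contact_force: [-1.3, 0.2, -0.9]
width: 0.0853
gripper_force: 0.0
shift [ 19.7 180.3  -1.3] tilt axis z [-0.001  0.001 -1.   ]
yaw now -8.0 q6 -0.49
turn about tool z units 0.0
```

```bash
python3 -m handwheel '[[[5,45,0],[0,0,0],-1],[[5,45,0],[0,0,0],-1],[[5,45,0],[0,0,0],-1],[[5,45,0],[0,0,0],-1],[[0,0,0],[0,0,0],-1],[[0,0,0],[0,0,0],-1]]' 40
python3 - <<'E'
from h import *
go(.636,-.253,.098,-8)
crop('wrist',0,0,560,420,1.4,'w10.png')
E
```

```text
clock: 31.52
position: [0.6348, -0.2526, 0.2417]
ee_rot: [-0.002, 0.755, 0.656, -0.001]
contact_force: [-0.4, 0.0, 0.1]
width: 0.0854
gripper_force: 0.0
shift [ -0.5   2.  143.7] tilt axis z [-0.005  0.002 -1.   ]
yaw now -8.0 q6 -0.34
turn about tool z units 0.0
```

View pics/w10.png

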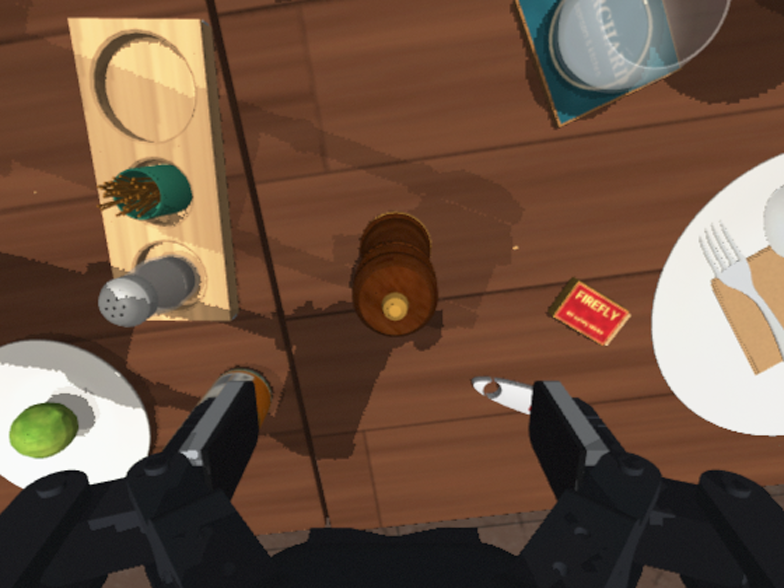

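The salt and picks stand in their wells. The mill knob is at (395,306), centred between the fingers.

```bash
python3 -m handwheel '[[[0,1.5,0],[0,0,0],-1],[[0,0,50],[0,0,0],-1],[[0,0,50],[0,0,0],-1],[[0,0,43],[0,0,0],-1],[[0,0,0],[0,0,0],0],[[0,0,0],[0,0,0],1],[[0,0,0],[0,0,0],1],[[0,0,0],[0,0,0],1],[[0,0,0],[0,0,0],1]]' 40
python3 -c "
from h import *
go(.476,-.1105,.25,-8)"
```

```text
clock: 32.7
position: [0.6389, -0.254, 0.1041]
ee_rot: [0.002, 0.755, 0.656, 0.001]
contact_force: [-0.9, 0.5, 6.5]
width: 0.0467
gripper_force: 42.0
shift [ 119.2 -180.6 -146.9] tilt axis z [ 0.004 -0.002 -1.   ]
yaw now -8.0 q6 -0.34
turn about tool z units 0.0
```

```bash
python3 -m handwheel '[[[0,0,-15],[0,0,0],1],[[0,0,-45],[0,0,0],1],[[0,0,-50],[0,0,0],1],[[0,0,-10],[0,0,0],1],[[23.8,-36,0],[0,0,0],1],[[23.8,-36,0],[0,0,0],1],[[23.8,-36,0],[0,0,0],1],[[23.8,-36,0],[0,0,0],1],[[23.8,-36,0],[0,0,0],1],[[0,0,45],[0,0,0],1],[[0,0,0],[0,0,0],1],[[0,0,0],[0,0,0],1]]' 40
python3 - <<'E'
from h import *
go(.4752,-.111,.110,-8)
crop('wrist',0,0,560,420,1.4,'w11.png')
E
```

```text
clock: 34.2
position: [0.4766, -0.1108, 0.1767]
ee_rot: [0.0, 0.755, 0.656, 0.0]
contact_force: [0.8, 0.3, -2.7]
width: 0.0468
gripper_force: 43.5
shift [-0.4 -1.4 66.7] tilt axis z [ 0. -0. -1.]
yaw now -8.0 q6 -0.23
turn about tool z units -0.0
```

View pics/w11.png

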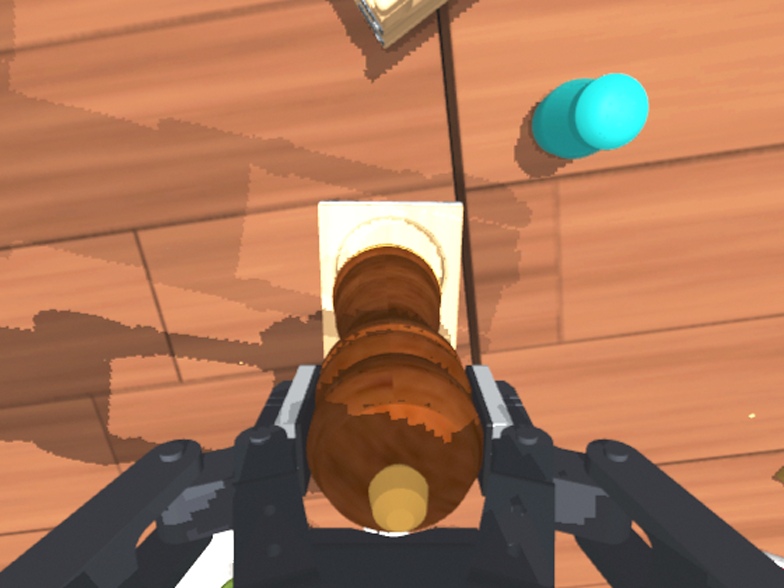

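```bash
python3 - <<'E'
from h import *
s=readout.get_state()['position']; yv=np.array([.139,.990]);xv=np.array([.990,-.139])
for n,u,v,z in [('welltop',389.5,217,.022),('foot',388,246,.073),('end',391,202,.022)]:
    d=(w('wrist',u/1.4,v/1.4,z)-s)[:2]; print(n,d@yv,d@xv)
E
```

```text
welltop 0.035331298722974615 -0.0005885365624945609
foot 0.027041164304516824 -0.0011457667069958257
end 0.044711620922026435 0.0003882849912455852
```

```bash
python3 -m handwheel '[[[1,0,0],[0,0,0],1],[[0,0,30],[0,0,0],1],[[0,0,25],[0,0,0],1],[[0,0,5],[0,0,0],1],[[0,0,2],[0,0,0],1],[[0,0,0],[0,0,0],1]]' 40
python3 -m handwheel '[[[0,0,1.5],[0,0,0],1],[[0,0,1.5],[0,0,0],1],[[0,0,1],[0,0,0],1],[[0,0,0],[0,0,0],1]]' 40
```

```text
clock: 35.0
position: [0.477, -0.1098, 0.1153]
ee_rot: [0.001, 0.755, 0.656, 0.001]
contact_force: [-0.6, -0.7, -3.1]
width: 0.047
gripper_force: 43.5
clock: 35.5
position: [0.4761, -0.1094, 0.1103]
ee_rot: [0.0, 0.755, 0.656, 0.0]
contact_force: [-0.2, -1.0, -2.8]
width: 0.0468
gripper_force: 43.5
```

```bash
python3 -m handwheel '[[[0,0,1],[0,0,0],1],[[0,0,0],[0,0,0],1]]' 40
```

```text
clock: 35.75
position: [0.4762, -0.1095, 0.1101]
ee_rot: [0.0, 0.755, 0.656, 0.0]
contact_force: [-2.3, 0.0, 4.7]
width: 0.0462
gripper_force: 44.1
```

```bash
python3 -m handwheel '[[[0,0,1],[0,0,0],1],[[0,0,0],[0,0,0],1]]' 40
```

```text
clock: 36.0
position: [0.4763, -0.1096, 0.11]
ee_rot: [0.001, 0.755, 0.656, 0.0]
contact_force: [-3.0, -0.2, 11.8]
width: 0.0468
gripper_force: 44.8
```

Contact is made. Releasing, rising and backing off for a final look.

```bash
python3 -m handwheel '[[[0,0,-1.3],[0,0,0],1],[[0,0,0],[0,0,0],0],[[0,0,0],[0,0,0],-1],[[0,0,0],[0,0,0],-1],[[0,0,0],[0,0,0],-1],[[0,0,-30],[0,0,0],-1],[[0,0,-50],[0,0,0],-1],[[0,0,-60],[0,0,0],-1],[[0,0,-50],[0,0,0],-1],[[0,-50,0],[0,0,0],-1],[[0,-50,0],[0,0,0],-1],[[0,-40,0],[0,0,0],-1],[[0,0,0],[0,0,0],-1],[[0,0,0],[0,0,0],-1]]' 40
python3 - <<'E'
from h import *
a=vision.get_image('scene')[95:385,150:410]; b=vision.get_image('top')[100:290,110:480]
a=cv2.resize(a,None,fx=1.45,fy=1.45); b=cv2.resize(b,(int(370*1.1),int(190*1.1)))
c=np.zeros((421,795,3),np.uint8); c[:a.shape[0],:a.shape[1]]=a[:421]; c[:b.shape[0],380:380+b.shape[1]]=b
cv2.imwrite('pics/fin.png',c)
E
```

```text
clock: 37.75
position: [0.3381, -0.0902, 0.2998]
ee_rot: [0.001, 0.755, 0.656, 0.0]
contact_force: [-0.7, -0.4, 0.8]
width: 0.0852
gripper_force: 0.0
```

View pics/fin.png

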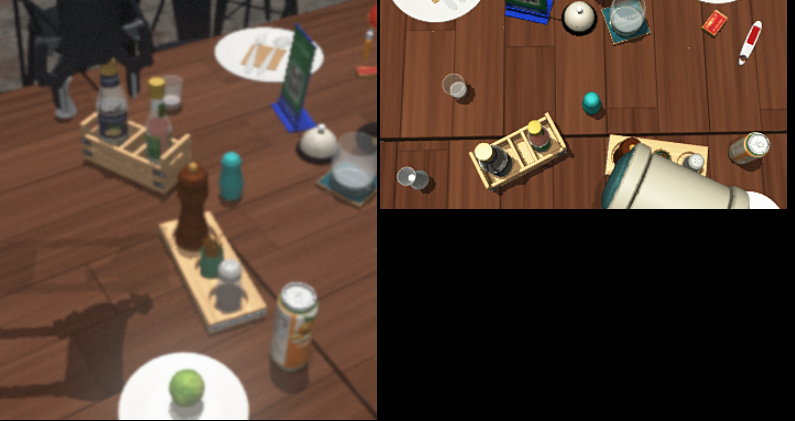

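The final view shows both bottles upright in the crate at (112,110) and (155,120), and the mill, picks and salt upright in the board at (192,210), (211,258) and (229,285). The can, jigger, shot glass and turquoise shaker have not moved.

```bash
python3 -c "
from rig import manip
print(manip.sign_off())"
```

```text
the job is handed in; nothing more can be done
None
```

All five condiments are standing upright in their own bays and wells, set down and released; the can, jigger and shot glass were not moved. I handed the job in at about 38 s on the robot clock, having placed the toothpicks and salt before the mill because the mill crowds the small well.

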